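# Fetch the cone nozzle from the weld-head magazine for inspection

### The job

Turn the magazine's carousel by its posts until the tool with the pointed cone top stands at the gap in the guard ring. Slide that tool out along its T-track to the open end, lift it off, and set it down (do not drop it) upright inside the rim of the inspection scope's little round stage, then let go. Leave the other four tools in their tracks and don't move the other things on the bench.

Things in the scene. Friction and masses are not known exactly. Their poses are not given: they have to be found in the camera images.
- magazine: Fixed tool magazine: pedestal, guard ring, weld head overhead. Origin on the table under the carousel's axis; its -x axis points out through the gap in the guard, roughly towards the robot. Its mast, 45 mm square and 306 mm tall, stands at (135, 135) mm in this frame, with an arm 256 to 286 mm up from there to the head.
- guard_gap (a point): Middle of the gap in the guard, level with the guard's top. The guard is an aluminium ring wall 135 to 140 mm from the axis, its top 78 mm above the table, open 26 degrees either side of the magazine's -x.
- head_bottom (a point): Centre of the weld head's underside, on the axis, 146 mm above the table: 44 mm radius there, 50 mm from 152 to 256 mm, 50 mm square above, up to 346 mm. It leaves no room to grip a seated tool with a vertical gripper: lean the gripper about 30 degrees towards the robot, so that its fingers point down and in through the gap's side.
- carousel: Revolving disc, 132 mm radius, on the magazine's upright axis. Turns endlessly both ways with light friction (0.12 N m, about 1 N at a post) and stays where left. Origin on the axis, level with the floor of the tracks, 60 mm above the table; z up; x, y turn with the disc. Five radial T-tracks 72 degrees apart, the first along its own -x; seated tools stand 75 mm from the axis, against a stop.
- track0_end (a point): Open end of the track along the carousel's -x, at its floor: here, 112 mm from the axis, the lips end. Track: 36 mm between walls; lips 16 mm apart, underside 6.5 mm, top 10.5 mm above the floor, from 52 to 112 mm from the axis. A foot is clear of the lips once the tool is over 128 mm from the axis; the guard prevents that except at the gap.
- post0 (a point): Top centre of one of five round steel drive posts, made to be gripped or pushed: 12 mm diameter, 118 mm from the axis, top 62 mm above the track floor; one midway between each two tracks. This one is 36 degrees counter-clockwise (from above) of the track along the carousel's -x.
- axis (a point): Point on the carousel's axis, 60 mm above the table.
- pick_point (a point): Where the foot of a seated tool stands when its track points straight out of the gap: 75 mm from the axis, 60 mm above the table.
- nozzle: The wanted tool: foot disc 32 mm diameter and 5 mm thick (captive under the lips of its track), neck 12 mm diameter up to 16 mm, 28 mm cylinder from 16 to 50 mm (grip here), then a cone tapering to an 8 mm tip at 70 mm. Steel, about 130 g. Origin: centre of the foot's underside, z up.
- plain_tall: Round steel tool on the same foot as the nozzle: foot disc 32 mm diameter and 5 mm thick, neck 12 mm diameter up to 16 mm, then a plain 28 mm cylinder up to a flat top at 66 mm. Origin: centre of the foot's underside, z up. It stays in its track.
- plain_short: Round steel tool on the same foot as the nozzle: foot disc 32 mm diameter and 5 mm thick, neck 12 mm diameter up to 16 mm, then a plain 28 mm cylinder up to a flat top at 38 mm only. Origin: centre of the foot's underside, z up. It stays in its track.
- collared: Round steel tool on the same foot as the nozzle: foot disc 32 mm diameter and 5 mm thick, neck 12 mm diameter up to 16 mm, then a 28 mm cylinder up to 50 mm with a 40 mm diameter collar on top, 50 to 58 mm. Origin: centre of the foot's underside, z up. It stays in its track.
- slim: Round steel tool on the same foot as the nozzle: foot disc 32 mm diameter and 5 mm thick, neck 12 mm diameter up to 16 mm, then a 28 mm cylinder up to 50 mm with a thin 13 mm cylinder on top, up to 66 mm. Origin: centre of the foot's underside, z up. It stays in its track.
- scope: Fixed inspection scope. Origin on the table under the centre of the round stage; its slanted camera and pillar stand behind the stage (+x side): lens about 75 mm behind the centre and 145 mm up, pillar 145 mm behind. Base plate 90 mm wide, 8 mm thick. The side towards the robot (-x) is open.
- stage_top (a point): Centre of the stage's flat floor, 30 mm above the table. The stage is a round dish of 72 mm outer diameter; its rim is 4 mm high with 56 mm inner diameter.
- screwdriver: Screwdriver, 130 mm, lying on the table in front of the robot. Bystander. Origin: middle of its underside.
- wrench: Open-ended wrench, 120 mm, lying on the table. Bystander. Origin: middle of its underside.
- mouse: Black computer mouse, 100 x 60 x 34 mm. Bystander. Origin: centre of its underside.
- paste_jar: Small jar, 38 mm diameter, 50 mm tall, beside the magazine. Bystander. Origin: centre of its underside.
- sample_tube: Short steel tube on end, 40 mm diameter, 50 mm tall, beside the scope. Bystander. Origin: centre of its underside.
- part_case: Flat clear plastic case, 80 x 60 x 24 mm. Bystander. Origin: centre of its underside.
- collet: Small steel collet, 34 mm diameter, 30 mm tall, on the table just in front (-x side) of the scope. Bystander. Origin: centre of its underside.
Not all that is in view belongs to the job. What is shaped like the nozzle but red is not meant.

How it is judged:
On the way, in this order (a step that is already met when the one before it is completed fails the run):
1. the cone-topped tool, still seated in its track, stands at the gap (horizontal distance between nozzle and pick_point below 0.018 m and horizontal distance between nozzle and axis below 0.088 m), for 0.2 s.
2. it is slid out through the gap to the open end of its track (horizontal distance between nozzle and axis above 0.122 m and z of nozzle in the frame of axis below 0.012 m).
3. it stands on the scope's stage, still held (set down, not dropped) (horizontal distance between nozzle and stage_top below 0.0135 m and z of nozzle in the frame of stage_top between -0.003 and 0.005 m and angle between nozzle's own z axis and vertical below 0.12 rad and contact force between the fingers and nozzle above 0.3 N), for 0.02 s.
At the end, for the whole second after the job is handed in: The cone-topped tool stands at rest, upright (within 7 degrees), on the floor of the scope's stage (height within 5 mm), inside its rim (within 13.5 mm of the centre); the other four tools are still in their tracks (within 95 mm of the axis, tilted under 11 degrees) (horizontal distance between nozzle and stage_top below 0.0135 m and z of nozzle in the frame of stage_top between -0.003 and 0.005 m and angle between nozzle's own z axis and vertical below 0.12 rad and linear speed of nozzle below 0.02 m/s and horizontal distance between each of plain_tall, plain_short, collared, slim and axis below 0.095 m and angle between each of plain_tall, plain_short, collared, slim's own z axis and vertical below 0.2 rad); the robot touches nothing.
It fails at once if another tool pulled out of its track or tipped (horizontal distance between any of plain_tall, plain_short, collared, slim and axis above 0.1 m or angle between any of plain_tall, plain_short, collared, slim's own z axis and vertical above 0.35 rad).
It fails at once if one of the other things on the bench moved more than 25 mm (distance of any of screwdriver, wrench, mouse, paste_jar, sample_tube, part_case, collet from where it was at the start of the episode above 0.025 m).
It also fails if it takes over 70 s, if anything falls off the work surface, if the arm or the gripper's body presses on something with over 40 N, if the wrist force passes 120 N, or if a joint passes its speed limit or range.

### The arm

A 6-joint arm with a two-finger parallel gripper is mounted at the origin on the work surface. World frame = base frame: x ahead of the robot, y to its left, z up, the work surface at z = 0. Lengths are in m, angles in rad, forces in N, time in s.
With the tool pointing down it reaches from about 0.3 to 0.775 m from the base axis. Payload 14.6 kg.
Tool frame: the origin (TCP) lies midway between the tips of the shut fingers; the grasp point (between the pads) lies 19 mm behind it (grasp_offset is the distance from the TCP to the grasp point, in m); z points along the fingers, y is the line along which they close (so a half turn about z gives the same grasp; the last joint's range is limited). The gripper opens to 94 mm and grips with 3 to 60 N. Pads are 16 mm wide; open, the fingers measure 119 mm over their backs; the gripper's body (75 mm by 177 mm) begins 78 mm behind the grasp point.
Start: joints at [1.152, 0.3, 1.521, -0, 1.321, -0.067], TCP at [0.19, 0.516, 0.205] pointing down, gripper open.
Joint ranges: [-3.03, 3.03], [-0.79, 2.21], [0.23, 2.52], [-1.04, 4.18], [0, 3.07], [-2.55, 2.55]. Speed limits (rad/s): [2.22, 2.22, 2.57, 3.14, 3.14, 3.14].

### API

Orientations are given as [roll, pitch, yaw] about the fixed x, y, z axes, in that order (R = Rz(yaw) Ry(pitch) Rx(roll)).
In Python, from station import * gives the robot as it stands. The module is installed in compiled form; this text tells all that it offers.
- The arm moves only by the tool send_rows, never from a script. Its argument "rows" is a list of rows, each an object of numbers: "dx", "dy", "dz": the shift along the tool's x, y, z in mm; "roll": the turn about the tool's z in degrees; "jaw": the closure, from -1 (fully open) to 1 (shut). In form: [{"dx": .., "dy": .., "dz": .., "roll": .., "jaw": ..}, ...]. A call has 1 to 12 rows; each row shifts and turns the commanded pose from where the row before left it, along the tool's axes as they then stand; what a row does not reach is not made up. A row lasts 1/12 s, in which the tool goes at most 41.7 mm and 7.16 degrees, less where a joint would pass 70% of its speed; a pose out of reach is approached as far as the arm can. A call is refused whole if a number of a shift passes 41.7 or a number of a turn 7.16, either way. A call with a gripper value outside its range is refused whole. The fingers move at their own pace and stop on an object; "force" is the grip in N (left out, the last holds). Time passes only in rows, so rows that do not move let the fingers close. It gives the time, the measured TCP pose, the force, the opening and the grip force at its end, in the units of the state.
- get_obs(): the state, without advancing time (a new reading comes with each control period).
- camera(name): name is "side" or "top" or "wrist"; returns a dict with "frame" (384x512x3 uint8, red, green, blue), "z_map" (384x512 float32, m along the optical axis (not along the pixel's ray), 0 where there is no reading), "camera_matrix" (3x3 intrinsics, pixels), "D" ([k1, k2, p1, p2, k3] as OpenCV has them; the pictures are not rectified), "rvec" (rotation vector, rad) and "tvec" (3), from world to camera coordinates, as OpenCV has them. Camera axes: x right, y down, z forward; pixel columns grow to the right and rows downward; lengths in m; the calibration is good to about 2 mm. A picture is of the moment at which its call begins.
- hand_in(): hands the job in; it is judged then, once.
The state is a dict: "time_s": time; "qpos": joint angles; "joint_vel": joint speeds; "tau": joint torques, N m; "ee_pos": TCP position; "eef_rot": TCP orientation; "force": force on the tool from outside, world axes, zero at the start; "moment": the same for the moment, N m; "grip_width": finger opening in m; "grip_force": force on a finger pad.
Only numpy, scipy, OpenCV 4.12 (cv2) and the standard library are available. Lean on these libraries where they do the work, as an engineer would, in place of code of your own. Each camera call takes 0.05 s, during which the arm holds its last target. There are 200 camera calls.

## Working session

There is one attempt and no reset: what is moved stays moved. The work goes in short steps, Python scripts to look and compute and a tool call to move; the robot and the scene stay as the last step left them, time stands still between calls to the robot, and variables do not carry over. Pictures are saved under pics/ and viewed, at most 10 in all, crops included, and the job is handed in when it is done.

Besides the shell and the picture viewer there is one more tool, called after "Call:" as a command line: name --argument value ..., lists and objects as JSON in quotes. send_rows: Moves the arm, as the interface text tells. Its arguments: {"type":"object","properties":{"rows":{"type":"array"},"force":{"type":"number"}},"required":["rows"]}

```bash
mkdir -p pics; cat > h.py <<'E'
import numpy as np, cv2
from station import *
from scipy.spatial.transform import Rotation as R
def cam(n):
    c=camera(n); c['R']=cv2.Rodrigues(np.array(c['rvec'],float))[0]; c['t']=np.array(c['tvec'],float).reshape(3); return c
def cloud(c):
    h,w=c['z_map'].shape; u,v=np.meshgrid(np.arange(w),np.arange(h))
    p=cv2.undistortPoints(np.stack([u,v],-1).reshape(-1,1,2).astype(float),np.array(c['camera_matrix']),np.array(c['D'])).reshape(h,w,2)
    z=c['z_map'].astype(float); P=np.dstack([p*z[...,None],z]); W=(P-c['t'])@c['R']; W[z==0]=np.nan; return W
def proj(c,X):
    return cv2.projectPoints(np.array(X,float).reshape(-1,1,3),np.array(c['rvec'],float),np.array(c['tvec'],float),np.array(c['camera_matrix']),np.array(c['D']))[0].reshape(-1,2)
def save(c,f): cv2.imwrite('pics/'+f,cv2.cvtColor(c['frame'],cv2.COLOR_RGB2BGR))
E
python3 - <<'E'
from h import *
cs=[cam(n) for n in('top','side','wrist')]
im=np.vstack([np.hstack([cs[0]['frame'],cs[1]['frame']])])
for n,c in zip(('top','side','wrist'),cs):
    np.savez('%s0.npz'%n,W=cloud(c),frame=c['frame']); print(n,-c['R'].T@c['t'])
a=cv2.cvtColor(cs[0]['frame'],cv2.COLOR_RGB2BGR);cv2.imwrite('pics/a.png',cv2.resize(a,(800,600)))
a=cv2.cvtColor(cs[1]['frame'],cv2.COLOR_RGB2BGR);cv2.imwrite('pics/b.png',cv2.resize(a,(800,600)))
print(get_obs())
E
```

```text
top [ 0.28137589 -0.02544599  1.46304586]
side [0.21776864 0.90371431 0.71347029]
wrist [0.12424726 0.54160447 0.38427558]
{'time_s': 0.15, 'qpos': array([ 1.15240449e+00,  3.00378763e-01,  1.52140818e+00,  3.29646131e-06,
        1.32066678e+00, -6.66214200e-02]), 'joint_vel': array([-0.00097205,  0.00053692, -0.00371265,  0.00055854, -0.00423771,
       -0.00082466]), 'tau': array([-6.63785067e-04, -5.31956363e+01, -3.52818739e+01,  7.07153231e-02,
        2.35769124e-02, -1.56403564e-05]), 'ee_pos': array([0.18944792, 0.51615074, 0.20501012]), 'eef_rot': array([-3.14073371e+00, -6.05093186e-05,  2.78982139e+00]), 'force': array([-0.85264617, -0.27376702, -0.33222823]), 'moment': array([ 0.00434818,  0.01916368, -0.00272418]), 'grip_force': 0.0, 'grip_width': 0.09430360179566082}
```

View pics/a.png

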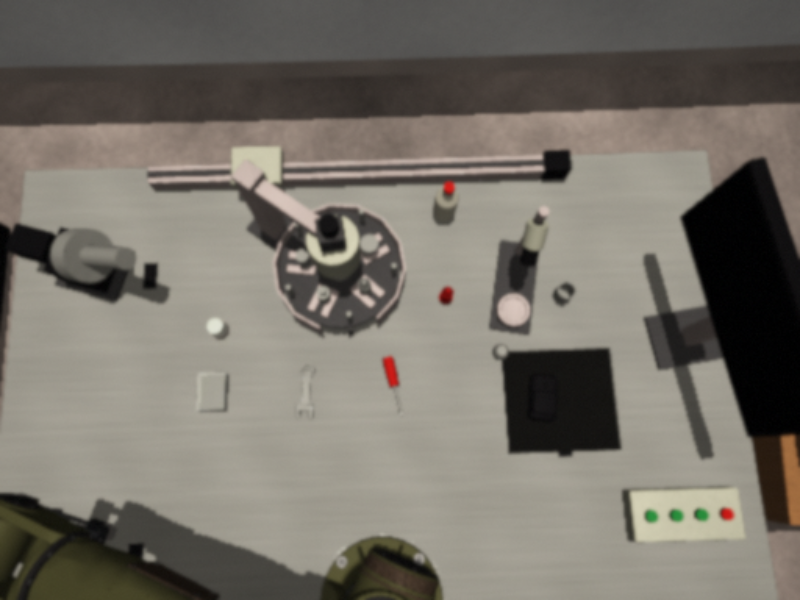

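View pics/b.png

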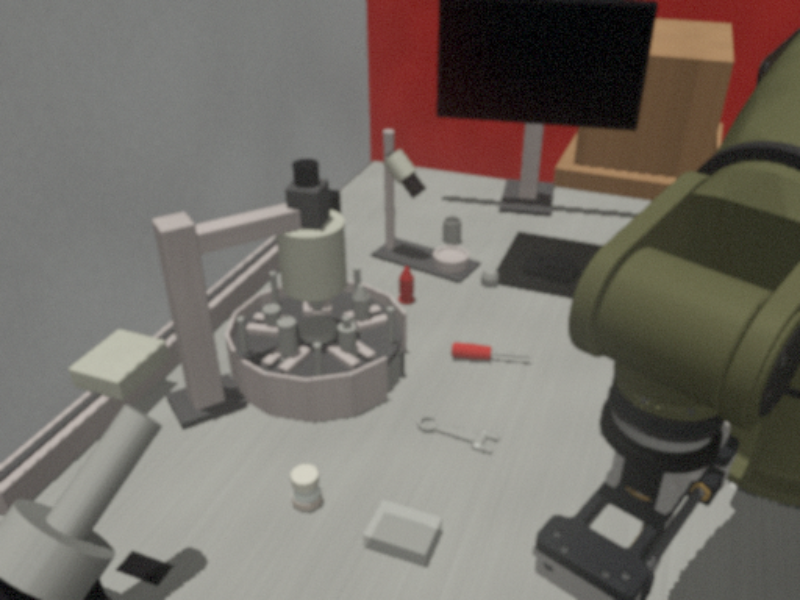

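The top view shows the magazine at about (340,268) with its gap facing down near (350,325), and the scope stage at (513,310). The side view shows a possible cone top at (362,287).

```bash
python3 - <<'E'
from h import *
from scipy.optimize import least_squares
t=np.load('top0.npz');s=np.load('side0.npz')
a=t['frame'][125:220,165:270];b=s['frame'][160:270,135:270]
x=np.hstack([cv2.resize(a,(400,400),interpolation=2),cv2.resize(b,(400,400),interpolation=2)])
cv2.imwrite('pics/c.png',cv2.cvtColor(x,cv2.COLOR_RGB2BGR))
def fit(P,r=None):
    f=lambda q:np.hypot(P[:,0]-q[0],P[:,1]-q[1])-(q[2] if r is None else r)
    q=least_squares(f,[*P[:,:2].mean(0),.05],loss='soft_l1',f_scale=.002); return q.x,np.abs(q.fun).mean()
for n,d in(('top',t),('side',s)):
    W=d['W']; print(n)
    pt=W[int(268*.64),int(300*.64)] if n=='top' else W[int(330*.64),int(320*.64)]; print(pt)
W=t['W'].reshape(-1,3); F=t['frame'].reshape(-1,3)
c0=np.nanmedian(t['W'][150:155,208:215].reshape(-1,3),0);print('head-ish',c0)
ctr=np.array([c0[0],c0[1]])
for k in range(3):
    d=np.hypot(*(W[:,:2]-ctr).T)
    m=(np.abs(W[:,2]-.078)<.006)&(d>.115)&(d<.16)
    q,e=fit(W[m],.1375); ctr=q[:2]
print('axis',ctr,e,m.sum())
d=W[m][:,:2]-ctr; ang=np.degrees(np.arctan2(d[:,1],d[:,0])); hh=np.histogram(ang,np.arange(-180,181,4))[0]; print(hh)
# things above disc outside head
r=np.hypot(*(W[:,:2]-ctr).T)
S=s['W'].reshape(-1,3); rs=np.hypot(*(S[:,:2]-ctr).T)
for n,Q,rr in(('top',W,r),('side',S,rs)):
    m=(Q[:,2]>.112)&(Q[:,2]<.135)&(rr<.13)&(rr>.105)
    an=np.degrees(np.arctan2(*(Q[m,:2]-ctr).T[::-1])); print(n,'posts',np.histogram(an,np.arange(-180,181,6))[0])
    m=(Q[:,2]>.085)&(Q[:,2]<.135)&(rr<.1)&(rr>.055)
    an=np.degrees(np.arctan2(*(Q[m,:2]-ctr).T[::-1]))
    for A in range(-180,180,8):
        z=Q[m][(an>=A)&(an<A+8)][:,2]
        if len(z)>2: print(A,len(z),z.max().round(3),np.median(z).round(3),end='; ')
    print()
# stage
m0=t['W'][185:212,315:343].reshape(-1,3); m=(np.abs(m0[:,2]-.032)<.006); print('stage pts',m.sum(),fit(m0[m])[0],m0[m][:,:2].mean(0),(m0[m].max(0)+m0[m].min(0))/2,np.ptp(m0[m],0))
E
```

```text
top
[0.68691628 0.1518616  0.07396235]
side
[0.67940238 0.07897848 0.07382176]
head-ish [0.6693674  0.06703403 0.31783341]
axis [0.6882643  0.06754963] 0.002370557983749606 378
[0 0 1 0 0 0 0 0 4 5 5 6 5 6 4 4 5 6 3 5 7 4 4 3 4 7 4 4 4 5 5 5 4 4 2 7 5
 7 6 3 6 5 6 5 7 7 4 6 6 7 6 1 0 0 0 0 7 4 8 7 6 7 6 6 8 4 6 5 4 5 5 5 6 5
 3 6 2 5 3 5 6 5 5 6 6 3 0 0 0 0]
top posts [ 0 11  1  0  0  0  0  0  0  0  0  0  0 11  2  0  0  0  0  0  0  0  0  0
  0 11  1  0  0  0  0  0  0  0  0  0  0  6  2  0  0  0  0  0  0  0  0  0
  0 10  2  0  0  0  0  0  0  0  0  0]
-148 17 0.121 0.113; -140 36 0.134 0.12; -132 17 0.129 0.116; -84 4 0.122 0.119; -76 28 0.124 0.12; -68 38 0.126 0.12; -60 33 0.125 0.119; -52 13 0.127 0.12; 68 12 0.133 0.128; 76 27 0.133 0.127; 84 40 0.132 0.123; 92 6 0.126 0.11; 140 5 0.115 0.112; 148 31 0.131 0.115; 156 31 0.126 0.11; 
side posts [ 0 29  0  0  0  0  0  0  0  0  0  0  3 16  0  0  0  0  0  0  0  0  0  0
  0 19  2  0  0  0  0  0  0  0  0  0  0 11 17  0  0  0  0  0  0  0  0  0
  0 23  7  0  0  0  0  0  0  0  0  0]
-148 109 0.13 0.104; -140 53 0.131 0.116; -132 4 0.129 0.111; -4 9 0.1 0.098; 4 27 0.101 0.098; 12 45 0.101 0.095; 20 18 0.1 0.094; 68 7 0.127 0.125; 76 70 0.13 0.118; 84 114 0.128 0.112; 92 47 0.126 0.107; 140 48 0.112 0.1; 148 105 0.127 0.109; 156 37 0.127 0.109; 
stage pts 302 [ 0.58792931 -0.30895945  0.02509426] [ 0.58799967 -0.30969421] [ 0.58835428 -0.30881789  0.03216494] [0.0679551  0.06882851 0.01145192]
```

View pics/c.png

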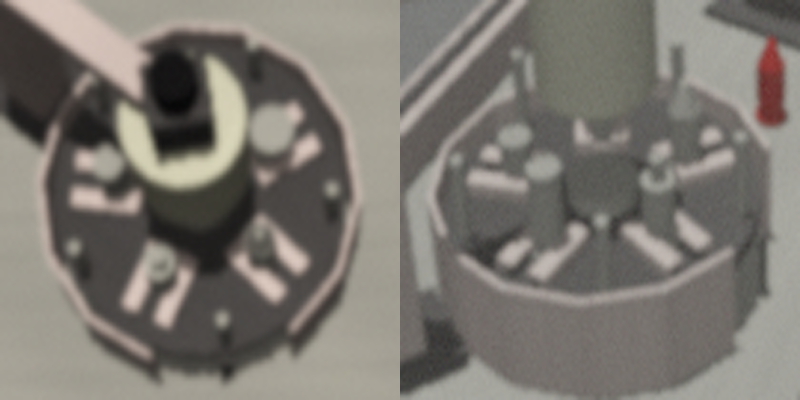

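The crop shows slim at front-left in the top half (160,265) with a step in its top. Collared is the big disc at (272,130), and the cone tool is front-right at (262,240), also visible in the side half at (683,105). By height the tools are: nozzle about -136° (0.131 m), slim 152° (shoulder at 0.110 m), tall 80°, short 9°, collared -64°. The gap is at about -172°, so the carousel turns about -36°.

Rows can't pitch the tool, so I'll test whether pushing past the reach limit leans it. I'll do that high above the bench, at the gap's azimuth.

Call:
send_rows --rows '[{"dx": 0,"dy": 0,"dz": -40,"roll": -7,"jaw": -1},{"dx": 0,"dy": 0,"dz": -40,"roll": -7,"jaw": -1},{"dx": 0,"dy": 0,"dz": -40,"roll": -7,"jaw": -1},{"dx": 0,"dy": 0,"dz": -40,"roll": -7,"jaw": -1},{"dx": 0,"dy": 0,"dz": -40,"roll": 0,"jaw": -1},{"dx": 0,"dy": 0,"dz": -40,"roll": 0,"jaw": -1},{"dx": 0,"dy": 0,"dz": -40,"roll": 0,"jaw": -1},{"dx": -15,"dy": -38,"dz": 0,"roll": 0,"jaw": -1},{"dx": -15,"dy": -38,"dz": 0,"roll": 0,"jaw": -1},{"dx": -15,"dy": -38,"dz": 0,"roll": 0,"jaw": -1},{"dx": -15,"dy": -38,"dz": 0,"roll": 0,"jaw": -1},{"dx": -15,"dy": -38,"dz": 0,"roll": 0,"jaw": -1}]'

```text
time_s: 1.15
ee_pos: [0.2901, 0.3366, 0.4852]
eef_rot: [-3.141, -0.0, -3.004]
force: [0.4, -0.9, -0.4]
grip_width: 0.094
grip_force: 0.0
```

Call:
send_rows --rows '[{"dx": -15,"dy": -38,"dz": 0,"roll": 0,"jaw": -1},{"dx": -15,"dy": -38,"dz": 0,"roll": 0,"jaw": -1},{"dx": -15,"dy": -38,"dz": 0,"roll": 0,"jaw": -1},{"dx": -15,"dy": -38,"dz": 0,"roll": 0,"jaw": -1},{"dx": -15,"dy": -38,"dz": 0,"roll": 0,"jaw": -1},{"dx": -15,"dy": -38,"dz": 0,"roll": 0,"jaw": -1},{"dx": -15,"dy": -38,"dz": 0,"roll": 0,"jaw": -1},{"dx": -15,"dy": -38,"dz": 0,"roll": 0,"jaw": -1},{"dx": 0,"dy": 0,"dz": 0,"roll": 0,"jaw": -1}]'

```text
time_s: 1.9
ee_pos: [0.4522, 0.0486, 0.484]
eef_rot: [-3.141, -0.003, -3.01]
force: [0.4, 0.1, -0.2]
grip_width: 0.094
grip_force: 0.0
```

Call:
send_rows --rows '[{"dx": -40,"dy": 0,"dz": 0,"roll": 0,"jaw": -1},{"dx": -40,"dy": 0,"dz": 0,"roll": 0,"jaw": -1},{"dx": -40,"dy": 0,"dz": 0,"roll": 0,"jaw": -1},{"dx": -40,"dy": 0,"dz": 0,"roll": 0,"jaw": -1},{"dx": -40,"dy": 0,"dz": 0,"roll": 0,"jaw": -1},{"dx": -40,"dy": 0,"dz": 0,"roll": 0,"jaw": -1},{"dx": -40,"dy": 0,"dz": 0,"roll": 0,"jaw": -1}]'

```text
time_s: 2.48
ee_pos: [0.6799, 0.0855, 0.4775]
eef_rot: [3.142, 0.007, -3.005]
force: [28.6, 1.6, 30.4]
grip_width: 0.0939
grip_force: 0.0
```

```bash
python3 -c "
from h import *
o=get_obs();print(o['ee_pos'],o['qpos'].round(3),R.from_euler('xyz',o['eef_rot']).as_matrix().round(3))"
```

```text
[0.67989017 0.08554449 0.47747134] [ 7.200e-02  7.460e-01  2.340e-01  1.000e-03  2.154e+00 -1.636e+00] [[-0.991 -0.137  0.007]
 [-0.137  0.991  0.001]
 [-0.007  0.    -1.   ]]
```

Call:
send_rows --rows '[{"dx": -20,"dy": 0,"dz": 0,"roll": 0,"jaw": -1},{"dx": -20,"dy": 0,"dz": 0,"roll": 0,"jaw": -1},{"dx": -20,"dy": 0,"dz": 0,"roll": 0,"jaw": -1}]'

```text
time_s: 2.73
ee_pos: [0.706, 0.0894, 0.4533]
eef_rot: [-3.141, 0.038, -3.005]
force: [-0.9, -0.3, 1.3]
grip_width: 0.0939
grip_force: 0.0
```

```bash
python3 -c "
from h import *
o=get_obs();print(o['ee_pos'],o['qpos'].round(4),R.from_euler('xyz',o['eef_rot']).as_matrix().round(3))"
```

```text
[0.70603273 0.08937195 0.45334067] [ 0.0738  0.7807  0.2346  0.0021  2.088  -1.633 ] [[-0.99  -0.137  0.038]
 [-0.137  0.991  0.005]
 [-0.038 -0.001 -0.999]]
```

Call:
send_rows --rows '[{"dx": -28,"dy": 0,"dz": -28,"roll": 0,"jaw": -1},{"dx": -28,"dy": 0,"dz": -28,"roll": 0,"jaw": -1},{"dx": -28,"dy": 0,"dz": -28,"roll": 0,"jaw": -1},{"dx": -28,"dy": 0,"dz": -28,"roll": 0,"jaw": -1},{"dx": -28,"dy": 0,"dz": -28,"roll": 0,"jaw": -1},{"dx": -28,"dy": 0,"dz": -28,"roll": 0,"jaw": -1}]'

```text
time_s: 3.23
ee_pos: [0.6976, 0.0898, 0.5102]
eef_rot: [-3.14, 0.162, -3.005]
force: [-0.4, -0.6, -0.4]
grip_width: 0.0938
grip_force: 0.0
```

```bash
cat > st.py <<'E'
from h import *
o=get_obs();print(o['time_s'],o['ee_pos'],o['qpos'].round(4),o['grip_width']);print(R.from_euler('xyz',o['eef_rot']).as_matrix().round(3))
E
python3 st.py
```

```text
3.2333 [0.69757235 0.08977291 0.51020811] [ 0.0726  0.702   0.2346  0.0096  2.0431 -1.63  ] 0.09384962252988101
[[-0.978 -0.136  0.16 ]
 [-0.135  0.991  0.02 ]
 [-0.161 -0.002 -0.987]]
```

Call:
send_rows --rows '[{"dx": -36,"dy": 0,"dz": -14,"roll": 0,"jaw": -1},{"dx": -36,"dy": 0,"dz": -14,"roll": 0,"jaw": -1},{"dx": -36,"dy": 0,"dz": -14,"roll": 0,"jaw": -1},{"dx": -36,"dy": 0,"dz": -14,"roll": 0,"jaw": -1},{"dx": -36,"dy": 0,"dz": -14,"roll": 0,"jaw": -1},{"dx": -36,"dy": 0,"dz": -14,"roll": 0,"jaw": -1},{"dx": -36,"dy": 0,"dz": -14,"roll": 0,"jaw": -1},{"dx": -36,"dy": 0,"dz": -14,"roll": 0,"jaw": -1},{"dx": -36,"dy": 0,"dz": -14,"roll": 0,"jaw": -1},{"dx": -36,"dy": 0,"dz": -14,"roll": 0,"jaw": -1}]'

```text
time_s: 4.07
ee_pos: [0.7556, 0.0999, 0.521]
eef_rot: [-3.138, 0.374, -3.004]
force: [-0.2, 0.7, 0.2]
grip_width: 0.0939
grip_force: 0.0
```

```bash
python3 st.py
```

```text
4.0667 [0.75555615 0.09988292 0.52101273] [ 0.0767  0.7081  0.2355  0.0195  1.8243 -1.6226] 0.09385851656964612
[[-0.922 -0.136  0.362]
 [-0.128  0.991  0.047]
 [-0.365 -0.003 -0.931]]
```

Call:
send_rows --rows '[{"dx": -38,"dy": 0,"dz": -5,"roll": 0,"jaw": -1},{"dx": -38,"dy": 0,"dz": -5,"roll": 0,"jaw": -1},{"dx": -38,"dy": 0,"dz": -5,"roll": 0,"jaw": -1},{"dx": -38,"dy": 0,"dz": -5,"roll": 0,"jaw": -1},{"dx": -38,"dy": 0,"dz": -5,"roll": 0,"jaw": -1},{"dx": -38,"dy": 0,"dz": -5,"roll": 0,"jaw": -1},{"dx": -38,"dy": 0,"dz": -5,"roll": 0,"jaw": -1}]'

```text
time_s: 4.65
ee_pos: [0.8056, 0.1078, 0.5237]
eef_rot: [-3.137, 0.53, -3.003]
force: [-0.8, -0.1, -0.1]
grip_width: 0.0943
grip_force: 0.0
```

```bash
python3 st.py; python3 - <<'E'
from h import *
# refine magazine frame from saved clouds (axis, gap centre, post angle)
ctr=np.array([.6883,.0675])
for n in('top','side'):
    Q=np.load(n+'0.npz')['W'].reshape(-1,3); d=Q[:,:2]-ctr; r=np.hypot(*d.T); a=np.degrees(np.arctan2(d[:,1],d[:,0]))%360
    m=(Q[:,2]>.11)&(Q[:,2]<.135)&(r>.105)&(r<.13)
    for k in range(5):
        c=(189+72*k)%360; mm=m&(np.abs((a-c+180)%360-180)<15)
        p=Q[mm]; top=p[p[:,2]>.116]; 
        if len(top): print(n,k,len(top),top[:,:2].mean(0).round(4),np.degrees(np.arctan2(*(top[:,:2].mean(0)-ctr)[::-1]))%360-72*k)
    g=(np.abs(Q[:,2]-.076)<.006)&(r>.13)&(r<.146); b=np.sort(a[g]); i=np.searchsorted(b,189); print('gap',b[i-3:i],b[i:i+3])
E
```

```text
4.65 [0.80557485 0.10782348 0.52371165] [ 0.0796  0.7315  0.2356  0.0253  1.6452 -1.6196] 0.0943251547091204
[[-0.855 -0.136  0.501]
 [-0.119  0.991  0.065]
 [-0.505 -0.004 -0.863]]
top 0 10 [0.5714 0.0468] 190.0562637076655
top 1 12 [ 0.6719 -0.0492] 189.98160490874216
top 2 11 [0.7941 0.0157] 189.92059372942765
top 3 5 [0.767  0.1523] -168.8543827683244
top 4 10 [0.6331 0.1712] -169.94640335129478
gap [160.32687648 160.9902436  161.63414788] [213.41346313 214.10271377 214.42421951]
side 0 20 [0.5694 0.0502] 188.29967732928006
side 1 16 [ 0.6684 -0.0463] 188.06878826722163
side 2 14 [0.792  0.0174] 190.19936603630407
side 3 19 [0.7677 0.1545] -168.39031604901064
side 4 23 [0.6303 0.1745] -169.5362363098679
gap [161.55906423 161.72049001 161.83808644] [212.45439236 212.55821006 212.58966181]
```

```bash
cat > go.py <<'E'
from h import *; import sys
# target grasp-point positions (x,y,z) successive -> tool deltas in mm
o=get_obs(); M=R.from_euler('xyz',o['eef_rot']).as_matrix(); p=o['ee_pos']-.019*M[:,2]
print('t',o['time_s'],'grasp pt',p.round(4),'lean',np.degrees(np.arccos(-M[2,2])).round(1),'w',o['grip_width'])
for a in sys.argv[1:]:
    q=np.array(eval(a),float); d=M.T@(q-p)*1000; print(a,d.round(1),'norm',np.linalg.norm(d).round(1)); p=q
E
python3 go.py .531,.042,.487 .531,.042,.177 .571,.0475,.108
```

```text
t 4.65 grasp pt [0.7961 0.1066 0.5401] lean 30.4 w 0.0943251547091204
.531,.042,.487 [261.1 -27.8 -91.2] norm 277.9
.531,.042,.177 [156.7   1.2 267.5] norm 310.0
.571,.0475,.108 [ 0.   0.3 79.9] norm 79.9
```

Call:
send_rows --rows '[{"dx": 37.3,"dy": -4,"dz": -13,"roll": 0,"jaw": 0},{"dx": 37.3,"dy": -4,"dz": -13,"roll": 0,"jaw": 0},{"dx": 37.3,"dy": -4,"dz": -13,"roll": 0,"jaw": 0},{"dx": 37.3,"dy": -4,"dz": -13,"roll": 0,"jaw": 0},{"dx": 37.3,"dy": -4,"dz": -13,"roll": 0,"jaw": 0},{"dx": 37.3,"dy": -4,"dz": -13,"roll": 0,"jaw": 0},{"dx": 37.3,"dy": -4,"dz": -13,"roll": 0,"jaw": 0},{"dx": 20,"dy": 0,"dz": 33,"roll": 0,"jaw": 0},{"dx": 20,"dy": 0,"dz": 33,"roll": 0,"jaw": 0},{"dx": 20,"dy": 0,"dz": 33,"roll": 0,"jaw": 0},{"dx": 20,"dy": 0,"dz": 33,"roll": 0,"jaw": 0},{"dx": 0,"dy": 0,"dz": 0,"roll": 0,"jaw": 0}]'

```text
time_s: 5.65
ee_pos: [0.5984, 0.0561, 0.3254]
eef_rot: [-3.138, 0.518, -3.004]
force: [-1.1, -0.3, -0.6]
grip_width: 0.0469
grip_force: 0.0
```

```bash
python3 go.py .531,.042,.177 .571,.0475,.108;  python3 - <<'E'
from h import *
c=cam('wrist'); P=[[.571,.0475,.122],[.6354,.0141,.13],[.6875,.068,.06]]; print(proj(c,P)); f=c['frame'].copy()
for u,v in proj(c,P[:2]): cv2.drawMarker(f,(int(u),int(v)),(255,0,0),0,12,1)
c['frame']=cv2.resize(f,(800,600)); save(c,'d.png')
E
```

```text
t 5.65 grasp pt [0.5891 0.0549 0.3419] lean 29.7 w 0.04691887364216108
.531,.042,.177 [133.2  -4.4 113.9] norm 175.3
.571,.0475,.108 [-0.9  0.2 79.9] norm 79.9
[[247.79931858  54.90113445]
 [212.04542083 109.41795531]
 [252.36243557 121.18963281]]
```

View pics/d.png

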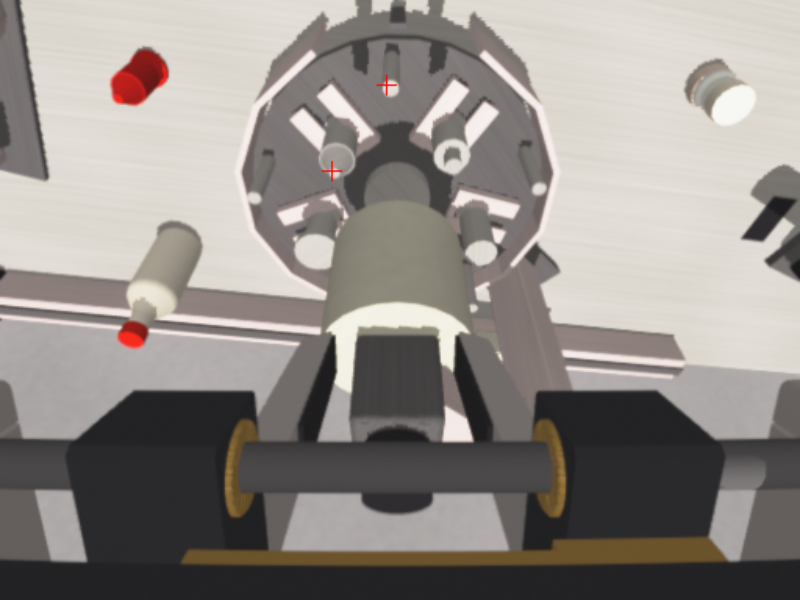

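The wrist view has the post at (390,85) on its marker, slim at (452,155) and the candidate nozzle at (337,155). I'll crop to confirm the cone.

```bash
python3 - <<'E'
from h import *
c=cam('wrist'); f=c['frame'][35:185,150:360]; c['frame']=cv2.resize(f,(800,570),interpolation=2); save(c,'e.png')
E
```

```text
(no output)
```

View pics/e.png

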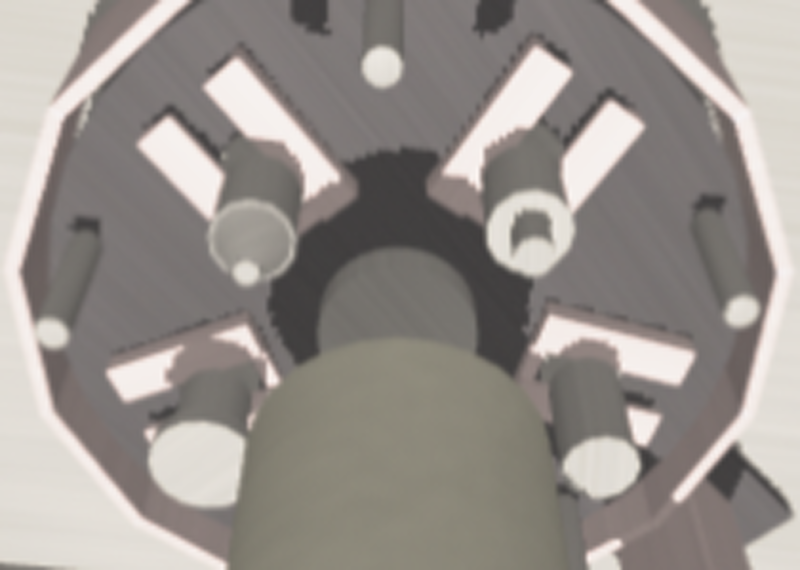

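The cone is confirmed: its tip is at (245,272) in the crop, at front-left. Now I'll grip the post.

Call:
send_rows --rows '[{"dx": 27,"dy": -0.5,"dz": 23,"roll": 0,"jaw": 0},{"dx": 27,"dy": -0.5,"dz": 23,"roll": 0,"jaw": 0},{"dx": 27,"dy": -0.5,"dz": 23,"roll": 0,"jaw": 0},{"dx": 27,"dy": -0.5,"dz": 23,"roll": 0,"jaw": 0},{"dx": 25,"dy": -0.5,"dz": 22,"roll": 0,"jaw": 0},{"dx": 0,"dy": 0,"dz": 27,"roll": 0,"jaw": 0},{"dx": 0,"dy": 0,"dz": 27,"roll": 0,"jaw": 0},{"dx": 0,"dy": 0,"dz": 26,"roll": 0,"jaw": 0},{"dx": 0,"dy": 0,"dz": 0,"roll": 0,"jaw": 0}]'

```text
time_s: 6.5
ee_pos: [0.5861, 0.0507, 0.0973]
eef_rot: [-3.137, 0.527, -3.003]
force: [-0.4, -0.2, -0.8]
grip_width: 0.047
grip_force: 0.0
```

```bash
python3 go.py .571,.0495,.108
```

```text
t 6.5 grasp pt [0.5766 0.0494 0.1137] lean 30.2 w 0.04696860511882431
.571,.0495,.108 [7.7 0.9 2.2] norm 8.1
```

Call:
send_rows --rows '[{"dx": 7.7,"dy": 0.5,"dz": 2.2,"roll": 0,"jaw": 0},{"dx": 0,"dy": 0,"dz": 0,"roll": 0,"jaw": 1},{"dx": 0,"dy": 0,"dz": 0,"roll": 0,"jaw": 1},{"dx": 0,"dy": 0,"dz": 0,"roll": 0,"jaw": 1},{"dx": 0,"dy": 0,"dz": 0,"roll": 0,"jaw": 1},{"dx": 0,"dy": 0,"dz": 0,"roll": 0,"jaw": 1}]' --force 6

```text
time_s: 7.0
ee_pos: [0.5786, 0.0502, 0.0935]
eef_rot: [-3.137, 0.529, -3.003]
force: [-0.8, -0.0, -0.6]
grip_width: 0.0169
grip_force: 0.0
```

```bash
python3 - <<'E'
from h import *
o=get_obs(); M=R.from_euler('xyz',o['eef_rot']).as_matrix(); p=o['ee_pos']-.019*M[:,2]; c=np.array([.6875,.068])
d=p[:2]-c; a0=np.degrees(np.arctan2(d[1],d[0])); print(p,a0%360,np.hypot(*d),o['grip_width'],o['grip_force'])
prev=p; 
for k in range(1,11):
    a=np.radians(a0-k*(a0%360-151.3)/10); q=np.array([*(c+.118*np.array([np.cos(a),np.sin(a)])),p[2]])
    print(k,(M.T@(q-prev)*1000).round(1)); prev=q
E
```

```text
[0.56911614 0.04893289 0.10991274] 189.14958138598266 0.11990951717139071 0.016873334219641035 0.0
1 [-1.7  7.8  1. ]
2 [-0.5  7.8  0.3]
3 [-1.   7.7  0.5]
4 [-1.4  7.6  0.8]
5 [-1.8  7.5  1. ]
6 [-2.3  7.3  1.3]
7 [-2.7  7.2  1.5]
8 [-3.1  6.9  1.8]
9 [-3.5  6.7  2. ]
10 [-3.8  6.4  2.2]
```

Call:
send_rows --rows '[{"dx": 0,"dy": 0,"dz": 0,"roll": 0,"jaw": 1},{"dx": 0,"dy": 0,"dz": 0,"roll": 0,"jaw": 1},{"dx": -0.5,"dy": 7.8,"dz": 0.3,"roll": 0,"jaw": 1},{"dx": -0.5,"dy": 7.8,"dz": 0.3,"roll": 0,"jaw": 1},{"dx": -1,"dy": 7.7,"dz": 0.5,"roll": 0,"jaw": 1},{"dx": -1.4,"dy": 7.6,"dz": 0.8,"roll": 0,"jaw": 1},{"dx": -1.8,"dy": 7.5,"dz": 1,"roll": 0,"jaw": 1},{"dx": -2.3,"dy": 7.3,"dz": 1.3,"roll": 0,"jaw": 1},{"dx": -2.7,"dy": 7.2,"dz": 1.5,"roll": 0,"jaw": 1},{"dx": -3.1,"dy": 6.9,"dz": 1.8,"roll": 0,"jaw": 1},{"dx": -3.5,"dy": 6.7,"dz": 2,"roll": 0,"jaw": 1},{"dx": -3.8,"dy": 6.4,"dz": 2.2,"roll": 0,"jaw": 1}]' --force 6

```text
time_s: 8.0
ee_pos: [0.592, 0.1259, 0.0926]
eef_rot: [-3.137, 0.528, -3.003]
force: [0.5, -1.1, 1.8]
grip_width: 0.0117
grip_force: 6.0
```

Call:
send_rows --rows '[{"dx": 0,"dy": 0,"dz": 0,"roll": 0,"jaw": 1},{"dx": 0,"dy": 0,"dz": 0,"roll": 0,"jaw": 1}]'

```text
time_s: 8.17
ee_pos: [0.5919, 0.126, 0.0926]
eef_rot: [-3.137, 0.528, -3.002]
force: [-1.7, 2.4, 2.5]
grip_width: 0.0117
grip_force: 6.0
```

```bash
python3 - <<'E'
from h import *
o=get_obs(); M=R.from_euler('xyz',o['eef_rot']).as_matrix(); p=o['ee_pos']-.019*M[:,2]; c=np.array([.6875,.068])
d=p[:2]-c; print(p,np.degrees(np.arctan2(d[1],d[0])),np.hypot(*d),o['grip_width'],o['grip_force'],o['force'])
E
```

```text
[0.58245352 0.12472013 0.10903689] 151.63305322553268 0.1193814745820434 0.011703349945188419 5.993432700634003 [-1.67131253  2.38773479  2.53916794]
```

Call:
send_rows --rows '[{"dx": 0,"dy": 0,"dz": 0,"roll": 0,"jaw": 0},{"dx": 0,"dy": 0,"dz": 0,"roll": 0,"jaw": 0},{"dx": 0,"dy": 0,"dz": 0,"roll": 0,"jaw": 0},{"dx": 0,"dy": 0,"dz": -20,"roll": 0,"jaw": 0},{"dx": 0,"dy": 0,"dz": -40,"roll": 0,"jaw": 0},{"dx": 0,"dy": 0,"dz": -40,"roll": 0,"jaw": 0},{"dx": 0,"dy": -20,"dz": -35,"roll": 0,"jaw": 0},{"dx": 0,"dy": -38,"dz": -15,"roll": 0,"jaw": 0},{"dx": 0,"dy": 0,"dz": 0,"roll": 0,"jaw": 0}]'

```text
time_s: 8.92
ee_pos: [0.5254, 0.0541, 0.2264]
eef_rot: [-3.135, 0.534, -3.004]
force: [-1.0, 0.2, 0.3]
grip_width: 0.0467
grip_force: 0.0
```

```bash
python3 - <<'E'
from h import *
a=np.radians(187.5); pk=np.array([.6875,.068,0])+.075*np.array([np.cos(a),np.sin(a),0]); print(pk)
for n in('wrist','top'):
    c=cam(n); W=cloud(c); Q=W.reshape(-1,3); d=np.hypot(*(Q[:,:2]-pk[:2]).T)
    for z0,z1 in((.085,.108),(.124,.136)):
        m=(d<.025)&(Q[:,2]>z0)&(Q[:,2]<z1); P=Q[m]
        if len(P): print(n,z0,len(P),P.mean(0).round(4),P.min(0).round(4),P.max(0).round(4))
    if n=='wrist':
        f=c['frame'].copy()
        for u,v in proj(c,[pk+[0,0,.13]]): cv2.drawMarker(f,(int(u),int(v)),(255,0,0),0,12,1)
        c['frame']=cv2.resize(f,(800,600)); save(c,'f.png')
E
python3 go.py
```

```text
[0.61314164 0.05821054 0.        ]
wrist 0.085 340 [0.603  0.0587 0.0967] [0.5986 0.046  0.0851] [0.6168 0.0731 0.108 ]
wrist 0.124 99 [0.611  0.0595 0.1277] [0.6067 0.0537 0.1242] [0.6167 0.0656 0.1311]
top 0.085 14 [0.6058 0.0525 0.0981] [0.6001 0.0438 0.0853] [0.6169 0.0675 0.1049]
top 0.124 15 [0.6137 0.0569 0.1298] [0.608  0.0519 0.1242] [0.6214 0.0616 0.1331]
t 9.0167 grasp pt [0.5154 0.0558 0.2394] lean 30.3 w 0.04726096031100933
```

View pics/f.png

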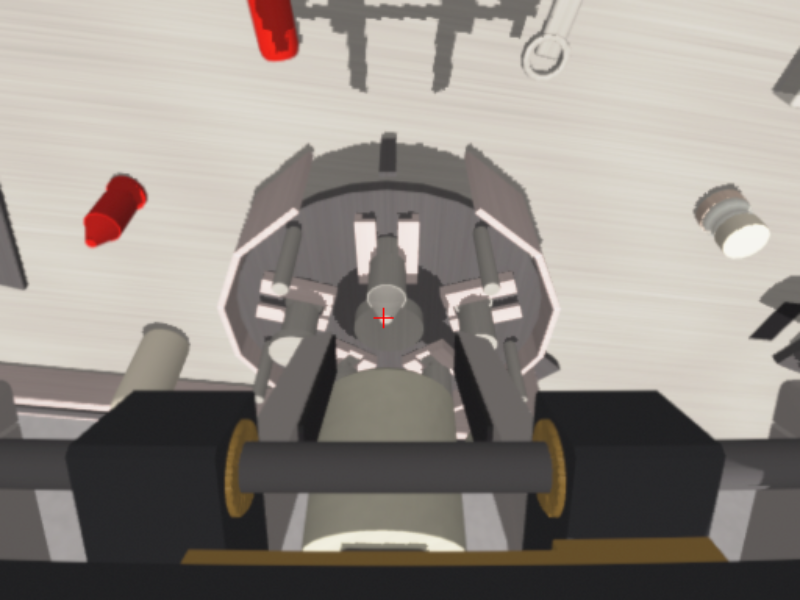

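The nozzle stands at the gap, with its tip on the marker at (383,318). Measured centre is (0.6125, 0.0595).

```bash
python3 go.py .572,.0545,.166 .612,.0595,.097
```

```text
t 9.0167 grasp pt [0.5154 0.0558 0.2394] lean 30.3 w 0.04726096031100933
.572,.0545,.166 [-11.2  -8.5  91.6] norm 92.7
.612,.0595,.097 [ 0.  -0.1 79.9] norm 79.9
```

Call:
send_rows --rows '[{"dx": -4,"dy": -3,"dz": 31,"roll": 0,"jaw": 0},{"dx": -4,"dy": -3,"dz": 31,"roll": 0,"jaw": 0},{"dx": -3,"dy": -2.5,"dz": 30,"roll": 0,"jaw": 0},{"dx": 0,"dy": 0,"dz": 20,"roll": 0,"jaw": 0},{"dx": 0,"dy": 0,"dz": 20,"roll": 0,"jaw": 0},{"dx": 0,"dy": 0,"dz": 10,"roll": 0,"jaw": 0},{"dx": 0,"dy": 0,"dz": 0,"roll": 0,"jaw": 0}]'

```text
time_s: 9.6
ee_pos: [0.6056, 0.0615, 0.1021]
eef_rot: [-3.138, 0.523, -3.002]
force: [-0.3, -0.4, -0.1]
grip_width: 0.0469
grip_force: 0.0
```

```bash
python3 go.py .612,.0595,.097
```

```text
t 9.6 grasp pt [0.5962 0.0602 0.1186] lean 30.0 w 0.046890760569187985
.612,.0595,.097 [-2.7 -2.8 26.4] norm 26.7
```

Call:
send_rows --rows '[{"dx": -1.5,"dy": -1.4,"dz": 13,"roll": 0,"jaw": 0},{"dx": -1.2,"dy": -1.4,"dz": 13.4,"roll": 0,"jaw": 0},{"dx": 0,"dy": 0,"dz": 0,"roll": 0,"jaw": 0},{"dx": 0,"dy": 0,"dz": 0,"roll": 0,"jaw": 1},{"dx": 0,"dy": 0,"dz": 0,"roll": 0,"jaw": 1},{"dx": 0,"dy": 0,"dz": 0,"roll": 0,"jaw": 1},{"dx": 0,"dy": 0,"dz": 0,"roll": 0,"jaw": 1},{"dx": 0,"dy": 0,"dz": 0,"roll": 0,"jaw": 1}]' --force 15

```text
time_s: 10.27
ee_pos: [0.6224, 0.06, 0.0848]
eef_rot: [-3.137, 0.529, -3.003]
force: [-4.1, 1.8, 7.6]
grip_width: 0.0278
grip_force: 15.0
```

```bash
python3 go.py .612,.0595,.097; python3 -c "
from h import *
o=get_obs();print(o['force'],o['grip_force'])"
```

```text
t 10.2667 grasp pt [0.6129 0.0587 0.1012] lean 30.3 w 0.027818108724215238
.612,.0595,.097 [2.8 0.9 3.2] norm 4.3
[-4.10262618  1.84054323  7.62444052] 14.99922439455986
```

Call:
send_rows --rows '[{"dx": -0.7,"dy": 0,"dz": -1.3,"roll": 0,"jaw": 1},{"dx": 0,"dy": 0,"dz": 0,"roll": 0,"jaw": 1},{"dx": 4,"dy": 0,"dz": -2.3,"roll": 0,"jaw": 1},{"dx": 6,"dy": 0,"dz": -3.5,"roll": 0,"jaw": 1},{"dx": 6,"dy": 0,"dz": -3.5,"roll": 0,"jaw": 1},{"dx": 6,"dy": 0,"dz": -3.5,"roll": 0,"jaw": 1}]' --force 30

```text
time_s: 10.77
ee_pos: [0.5959, 0.0562, 0.085]
eef_rot: [-3.137, 0.527, -3.003]
force: [0.3, 0.6, -1.6]
grip_width: 0.0276
grip_force: 30.0
```

```bash
python3 go.py .553,.0505,.101 ; python3 -c "
from h import *
o=get_obs();print(o['force'],o['grip_force'])"
```

```text
t 10.7667 grasp pt [0.5864 0.055  0.1014] lean 30.2 w 0.027594672116270133
.553,.0505,.101 [ 29.4   0.1 -16.6] norm 33.8
[ 0.34199003  0.55124529 -1.59387652] 29.996640980243683
```

Call:
send_rows --rows '[{"dx": 6.2,"dy": 0,"dz": -3.6,"roll": 0,"jaw": 1},{"dx": 6.2,"dy": 0,"dz": -3.6,"roll": 0,"jaw": 1},{"dx": 6.2,"dy": 0,"dz": -3.6,"roll": 0,"jaw": 1},{"dx": 6.2,"dy": 0,"dz": -3.6,"roll": 0,"jaw": 1},{"dx": 6.2,"dy": 0,"dz": -3.6,"roll": 0,"jaw": 1},{"dx": 3,"dy": 0,"dz": -1.8,"roll": 0,"jaw": 1},{"dx": 0,"dy": 0,"dz": 0,"roll": 0,"jaw": 1}]'

```text
time_s: 11.35
ee_pos: [0.5573, 0.0509, 0.0852]
eef_rot: [-3.137, 0.527, -3.003]
force: [0.6, -0.1, -0.6]
grip_width: 0.0275
grip_force: 30.0
```

```bash
python3 go.py ; python3 - <<'E'
from h import *
o=get_obs();print(o['force'],o['grip_force'])
c=cam('side');c['frame']=cv2.resize(c['frame'][140:300,120:330],(800,600),interpolation=2);save(c,'g.png')
E
```

```text
t 11.35 grasp pt [0.5478 0.0497 0.1017] lean 30.2 w 0.027451844425655448
[ 0.60263584 -0.09768634 -0.61627831] 29.996561408042908
```

View pics/g.png

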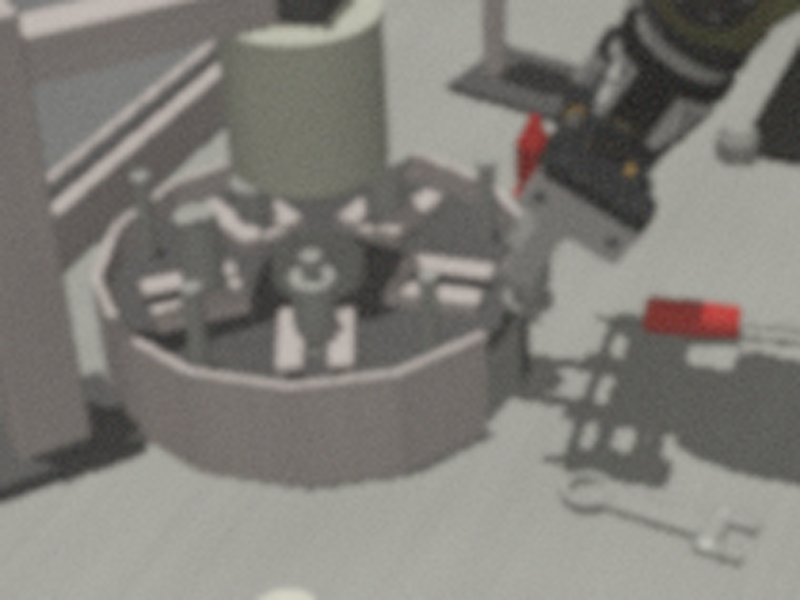

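The nozzle is out through the gap in the fingers, at r about 0.14, and its track at (430,280) in the crop is empty. Next I'll lift and carry it to the stage.

```bash
python3 go.py .548,.05,.222 .588,-.309,.180; python3 - <<'E'
from h import *
from scipy.optimize import least_squares
for n in('top','side'):
    Q=np.load(n+'0.npz')['W'].reshape(-1,3); d=np.hypot(Q[:,0]-.588,Q[:,1]+.309)
    m=(d<.042)&(Q[:,2]>.022)&(Q[:,2]<.042); P=Q[m]
    h=cv2.minEnclosingCircle(P[:,:2].astype(np.float32)); print(n,m.sum(),P.mean(0),h, np.percentile(P[:,:2],[2,98],axis=0).mean(0), np.median(P[d[m]<.02][:,2]))
E
```

```text
t 11.4 grasp pt [0.5484 0.0497 0.1018] lean 30.2 w 0.027868858928075897
.548,.05,.222 [-6.02e+01 -1.00e-01 -1.04e+02] norm 120.2
.588,-.309,.180 [  29.8 -360.9   32.9] norm 363.7
top 343 [ 0.58782612 -0.30919396  0.03309896] ((0.5884580612182617, -0.30898353457450867), 0.03641505166888237) [ 0.58787858 -0.30869236] 0.032003503212219994
side 272 [ 0.58362649 -0.30497653  0.030814  ] ((0.5835410356521606, -0.309732049703598), 0.039303768426179886) [ 0.58341843 -0.30681845] 0.03031348524374132
```

Call:
send_rows --rows '[{"dx": -5,"dy": 0,"dz": -8.7,"roll": 0,"jaw": 1},{"dx": -10,"dy": 0,"dz": -17.3,"roll": 0,"jaw": 1},{"dx": -15,"dy": 0,"dz": -26,"roll": 0,"jaw": 1},{"dx": -15,"dy": 0,"dz": -26,"roll": 0,"jaw": 1},{"dx": -10,"dy": 0,"dz": -17.3,"roll": 0,"jaw": 1},{"dx": -5,"dy": 0,"dz": -8.7,"roll": 0,"jaw": 1},{"dx": 0,"dy": -15,"dz": 0,"roll": 0,"jaw": 1},{"dx": 2.5,"dy": -30,"dz": 2.7,"roll": 0,"jaw": 1},{"dx": 2.5,"dy": -30,"dz": 2.7,"roll": 0,"jaw": 1},{"dx": 2.5,"dy": -30,"dz": 2.7,"roll": 0,"jaw": 1},{"dx": 2.5,"dy": -30,"dz": 2.7,"roll": 0,"jaw": 1},{"dx": 2.5,"dy": -30,"dz": 2.7,"roll": 0,"jaw": 1}]' --force 40

```text
time_s: 12.4
ee_pos: [0.5758, -0.1141, 0.1875]
eef_rot: [-3.137, 0.527, -3.003]
force: [-0.2, -0.1, -0.9]
grip_width: 0.0272
grip_force: 40.0
```

Call:
send_rows --rows '[{"dx": 2.5,"dy": -30,"dz": 2.7,"roll": 0,"jaw": 1},{"dx": 2.5,"dy": -30,"dz": 2.7,"roll": 0,"jaw": 1},{"dx": 2.5,"dy": -30,"dz": 2.7,"roll": 0,"jaw": 1},{"dx": 2.5,"dy": -30,"dz": 2.7,"roll": 0,"jaw": 1},{"dx": 2.5,"dy": -30,"dz": 2.7,"roll": 0,"jaw": 1},{"dx": 2.5,"dy": -25,"dz": 2.7,"roll": 0,"jaw": 1},{"dx": 2,"dy": -15,"dz": 2.7,"roll": 0,"jaw": 1},{"dx": 0,"dy": 0,"dz": 0,"roll": 0,"jaw": 1}]'

```text
time_s: 13.07
ee_pos: [0.6066, -0.2944, 0.1712]
eef_rot: [-3.133, 0.501, -3.028]
force: [1.0, 0.4, -1.8]
grip_width: 0.0274
grip_force: 40.0
```

```bash
python3 go.py .587,-.3085,.18 .587,-.3085,.095; python3 - <<'E'
from h import *
from scipy.optimize import least_squares
c=cam('wrist'); W=cloud(c); Q=W.reshape(-1,3); d=np.hypot(Q[:,0]-.587,Q[:,1]+.3085)
m=(d<.045)&(Q[:,2]>.022)&(Q[:,2]<.042); P=Q[m]; print('stage',m.sum(),cv2.minEnclosingCircle(P[:,:2].astype(np.float32)),P[:,2].max())
f=c['frame'].copy(); 
for u,v in proj(c,[[.587,-.3085,.03]]): cv2.drawMarker(f,(int(u),int(v)),(255,0,0),0,12,1)
c2=cam('side'); 
o=get_obs(); M=R.from_euler('xyz',o['eef_rot']).as_matrix(); p=o['ee_pos']-.019*M[:,2]
u,v=proj(c2,[p])[0].astype(int); s=c2['frame'][max(v-70,0):v+80,max(u-100,0):u+100]
out=np.hstack([cv2.resize(f,(400,300)),cv2.resize(s,(400,300),interpolation=2)]); cv2.imwrite('pics/h.png',cv2.cvtColor(out,cv2.COLOR_RGB2BGR))
for n,C in(('wrist',W),('side',cloud(c2))):
    q=C.reshape(-1,3)-p; m=(np.hypot(q[:,0],q[:,1])<.022)&(q[:,2]<-.02)&(q[:,2]>-.055); 
    if m.sum(): print(n,'low nozzle rel grasp',m.sum(),q[m].min(0),q[m].max(0))
E
```

```text
t 13.0667 grasp pt [ 0.5975 -0.2952  0.1878] lean 28.7 w 0.027445779508491672
.587,-.3085,.18 [ 14.3 -12.    1.2] norm 18.7
.587,-.3085,.095 [40.9  0.6 74.5] norm 85.0
stage 4831 ((0.5873529314994812, -0.3080257773399353), 0.036123331636190414) 0.03640546538868645
wrist low nozzle rel grasp 1261 [-0.01677706 -0.0184569  -0.04143673] [ 0.00867356  0.01523585 -0.02001027]
side low nozzle rel grasp 63 [-0.01917387 -0.01691698 -0.04247852] [ 0.01277817  0.01373942 -0.02027568]
```

View pics/h.png

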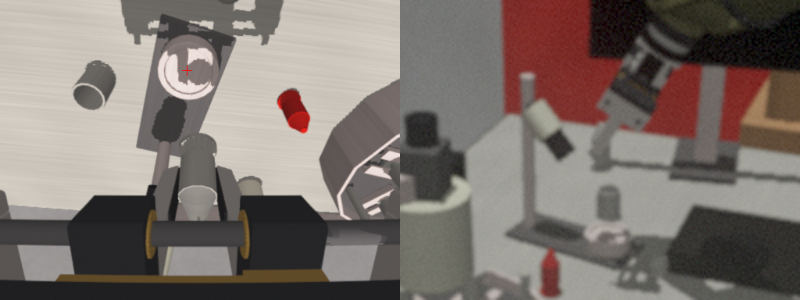

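The wrist view shows the nozzle held upright in the fingers and the stage centre at (187,70) on the marker. Stage centre is (0.5874, -0.308), and the foot centre is about (-2, -2) mm from the grasp point.

```bash
python3 go.py .589,-.3065,.18 .589,-.3065,.09;
```

```text
t 13.1667 grasp pt [ 0.5972 -0.2928  0.1881] lean 28.8 w 0.02717720852965208
.589,-.3065,.18 [ 12.4 -12.6   2.5] norm 17.9
.589,-.3065,.09 [43.3  0.6 78.9] norm 90.0
```

Call:
send_rows --rows '[{"dx": 6,"dy": -6.5,"dz": 1,"roll": 0,"jaw": 1},{"dx": 6,"dy": -6,"dz": 1.5,"roll": 0,"jaw": 1},{"dx": 5,"dy": 0,"dz": 9,"roll": 0,"jaw": 1},{"dx": 8,"dy": 0,"dz": 15,"roll": 0,"jaw": 1},{"dx": 8,"dy": 0,"dz": 15,"roll": 0,"jaw": 1},{"dx": 8,"dy": 0,"dz": 15,"roll": 0,"jaw": 1},{"dx": 8,"dy": 0,"dz": 15,"roll": 0,"jaw": 1},{"dx": 5,"dy": 0,"dz": 9,"roll": 0,"jaw": 1},{"dx": 0,"dy": 0,"dz": 0,"roll": 0,"jaw": 1},{"dx": 0,"dy": 0,"dz": 0,"roll": 0,"jaw": 1}]'

```text
time_s: 14.0
ee_pos: [0.6131, -0.2946, 0.0866]
eef_rot: [-3.125, 0.467, -3.055]
force: [-0.5, -0.3, -2.4]
grip_width: 0.0272
grip_force: 40.0
```

```bash
python3 go.py .589,-.3065,.075;python3 st.py; python3 - <<'E'
from h import *
c=cam('wrist'); o=get_obs(); M=R.from_euler('xyz',o['eef_rot']).as_matrix(); p=o['ee_pos']-.019*M[:,2]
q=cloud(c).reshape(-1,3)-p; r=np.hypot(q[:,0],q[:,1])
m=(r<.022)&(q[:,2]<-.03)&(q[:,2]>-.046); print('foot',m.sum(),np.percentile(q[m],[2,98],axis=0).round(4))
m=(r<.02)&(q[:,2]>.022)&(q[:,2]<.034); print('tip',m.sum(),np.percentile(q[m],[2,98],axis=0).round(4) if m.sum() else '')
E
```

```text
t 14.0 grasp pt [ 0.6045 -0.295   0.1036] lean 26.8 w 0.02717080936030728
.589,-.3065,.075 [27.6 -9.8 18.3] norm 34.5
14.0 [ 0.61309408 -0.29458157  0.08660739] [-0.6127  0.5169  1.5846  0.4389  0.7104 -2.5539] 0.02717080936030728
[[-0.89  -0.079  0.45 ]
 [-0.077  0.997  0.022]
 [-0.45  -0.015 -0.893]]
foot 989 [[-0.0174 -0.0142 -0.0407]
 [ 0.0023  0.0152 -0.0347]]
tip 419 [[-0.0141 -0.0132  0.0221]
 [ 0.0024  0.0147  0.032 ]]
```

Joint 6 is at its range end, so the lean has drifted about 3°. That's still within the tilt tolerance. I'll correct the position in small steps.

```bash
python3 go.py .588,-.304,.1036 .588,-.304,.08
```

```text
t 14.05 grasp pt [ 0.6047 -0.2954  0.1044] lean 26.8 w 0.027107513578358573
.588,-.304,.1036 [15.9 -7.3 -7.1] norm 18.8
.588,-.304,.08 [10.6  0.4 21.1] norm 23.6
```

Call:
send_rows --rows '[{"dx": 5,"dy": -2,"dz": -2.3,"roll": 0,"jaw": 1},{"dx": 5,"dy": -2,"dz": -2.3,"roll": 0,"jaw": 1},{"dx": 5,"dy": -2,"dz": -2.3,"roll": 0,"jaw": 1},{"dx": 0,"dy": 0,"dz": 0,"roll": 0,"jaw": 1},{"dx": 0,"dy": 0,"dz": 0,"roll": 0,"jaw": 1}]'

```text
time_s: 14.47
ee_pos: [0.6007, -0.2997, 0.0894]
eef_rot: [-3.122, 0.459, -3.062]
force: [0.7, -0.2, -1.0]
grip_width: 0.0271
grip_force: 40.0
```

```bash
python3 st.py; python3 go.py .588,-.304,.1036 .588,-.304,.08; python3 - <<'E'
from h import *
R0=R.from_euler('xyz',[-3.137,.527,-3.003]).as_matrix(); M=R.from_euler('xyz',get_obs()['eef_rot']).as_matrix()
z=M@R0.T@[0,0,1]; print('nozzle axis',z.round(3),np.degrees(np.arccos(z[2])))
E
```

```text
14.4667 [ 0.60065109 -0.29971957  0.0894133 ] [-0.628   0.4975  1.6045  0.4292  0.7144 -2.5539] 0.027066811629693818
[[-0.894 -0.07   0.443]
 [-0.071  0.997  0.015]
 [-0.443 -0.018 -0.896]]
t 14.4667 grasp pt [ 0.5922 -0.3     0.1064] lean 26.3 w 0.027066811629693818
.588,-.304,.1036 [ 5.3 -3.6  0.6] norm 6.5
.588,-.304,.08 [10.5  0.4 21.2] norm 23.6
nozzle axis [0.067 0.019 0.998] 3.9792976702196974
```

Call:
send_rows --rows '[{"dx": 3,"dy": -3,"dz": 0,"roll": 0,"jaw": 1},{"dx": 3,"dy": -1,"dz": 4,"roll": 0,"jaw": 1},{"dx": 4,"dy": 0,"dz": 8,"roll": 0,"jaw": 1},{"dx": 4,"dy": 0,"dz": 8,"roll": 0,"jaw": 1},{"dx": 0,"dy": 0,"dz": 0,"roll": 0,"jaw": 1},{"dx": 0,"dy": 0,"dz": 0,"roll": 0,"jaw": 1}]'

```text
time_s: 14.97
ee_pos: [0.6012, -0.3007, 0.0665]
eef_rot: [-3.121, 0.447, -3.07]
force: [0.3, -0.5, -1.5]
grip_width: 0.0276
grip_force: 40.0
```

```bash
python3 go.py .59,-.304,.074; python3 - <<'E'
from h import *
o=get_obs();R0=R.from_euler('xyz',[-3.137,.527,-3.003]).as_matrix(); M=R.from_euler('xyz',o['eef_rot']).as_matrix()
z=M@R0.T@[0,0,1]; print('nozzle axis',z.round(3),np.degrees(np.arccos(z[2])),o['force'])
p=o['ee_pos']-.019*M[:,2]; print('foot est',p-.0417*z)
c=cam('wrist'); Q=cloud(c).reshape(-1,3); r=np.hypot(*(Q-p)[:,:2].T); m=(r<.025)&(Q[:,2]>p[2]-.044)&(Q[:,2]<p[2]-.034); print('foot cloud',m.sum(),np.percentile(Q[m],[2,98],axis=0).round(4))
f=c['frame'];c['frame']=cv2.resize(f,(800,600));save(c,'i.png')
E
```

```text
t 14.9667 grasp pt [ 0.5929 -0.3009  0.0837] lean 25.7 w 0.027609797318502275
.59,-.304,.074 [ 7.  -2.7  7.4] norm 10.6
nozzle axis [0.078 0.02  0.997] 4.642354415353876 [ 0.2773016  -0.54395063 -1.50585808]
foot est [ 0.58967002 -0.30174598  0.04209299]
foot cloud 957 [[ 0.575  -0.3156  0.0439]
 [ 0.5952 -0.2861  0.0494]]
```

View pics/i.png

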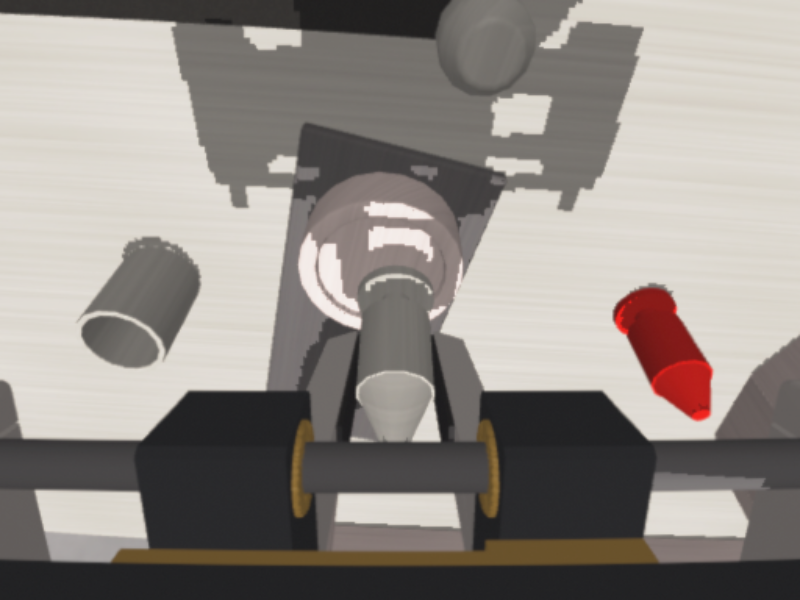

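The foot is over the dish, about 7 mm to the +y side of centre. I'll shift it a little and lower.

Call:
send_rows --rows '[{"dx": 3,"dy": -4,"dz": -1,"roll": 0,"jaw": 1},{"dx": 1,"dy": -2,"dz": 0,"roll": 0,"jaw": 1},{"dx": 2,"dy": 0,"dz": 4,"roll": 0,"jaw": 1},{"dx": 2,"dy": 0,"dz": 4,"roll": 0,"jaw": 1},{"dx": 0,"dy": 0,"dz": 0,"roll": 0,"jaw": 1},{"dx": 0,"dy": 0,"dz": 0,"roll": 0,"jaw": 1}]'

```text
time_s: 15.52
ee_pos: [0.6, -0.3056, 0.0593]
eef_rot: [-3.118, 0.442, -3.074]
force: [0.9, 0.3, -1.1]
grip_width: 0.0273
grip_force: 40.0
```

```bash
cat > ft.py <<'E'
from h import *
o=get_obs();R0=R.from_euler('xyz',[-3.137,.527,-3.003]).as_matrix(); M=R.from_euler('xyz',o['eef_rot']).as_matrix()
z=M@R0.T@[0,0,1]; print('nozzle axis',z.round(3),np.degrees(np.arccos(z[2])),o['force'],o['qpos'][5])
p=o['ee_pos']-.019*M[:,2]; print('foot est',p-.0417*z)
c=cam('wrist'); Q=cloud(c).reshape(-1,3); r=np.hypot(*(Q-p)[:,:2].T); m=(r<.025)&(Q[:,2]>p[2]-.044)&(Q[:,2]<p[2]-.034); print('foot cloud',m.sum(),np.percentile(Q[m],[2,98],axis=0).round(4))
E
python3 ft.py; python3 go.py
```

```text
nozzle axis [0.084 0.022 0.996] 4.98011090335559 [ 0.9209069   0.29801076 -1.09564804] -2.5539084307752136
foot est [ 0.58837428 -0.30665243  0.03490384]
foot cloud 1001 [[ 0.5738 -0.3205  0.0333]
 [ 0.6052 -0.2852  0.0422]]
t 15.5667 grasp pt [ 0.592  -0.3058  0.0767] lean 25.4 w 0.027726465388277673
```

Call:
send_rows --rows '[{"dx": 0.9,"dy": 0,"dz": 1.8,"roll": 0,"jaw": 1},{"dx": 0.9,"dy": 0,"dz": 1.8,"roll": 0,"jaw": 1},{"dx": 0,"dy": 0,"dz": 0,"roll": 0,"jaw": 1},{"dx": 0,"dy": 0,"dz": 0,"roll": 0,"jaw": 1}]' --force 15

```text
time_s: 15.9
ee_pos: [0.6005, -0.3055, 0.0559]
eef_rot: [-3.117, 0.441, -3.075]
force: [0.7, 0.2, -0.9]
grip_width: 0.0279
grip_force: 15.0
```

```bash
python3 ft.py; python3 go.py
```

```text
nozzle axis [0.085 0.023 0.996] 5.034153148900216 [ 0.73968913  0.16838904 -0.92120977] -2.5539013906363057
foot est [ 0.58885218 -0.30655379  0.03153499]
foot cloud 2482 [[ 0.5691 -0.3283  0.0293]
 [ 0.607  -0.2824  0.0386]]
t 15.95 grasp pt [ 0.5924 -0.3056  0.0732] lean 25.3 w 0.027642270448651095
```

Call:
send_rows --rows '[{"dx": 0.7,"dy": 0,"dz": 1.4,"roll": 0,"jaw": 1},{"dx": 0,"dy": 0,"dz": 0,"roll": 0,"jaw": 1},{"dx": 0.5,"dy": 0,"dz": 0.9,"roll": 0,"jaw": 1},{"dx": 0,"dy": 0,"dz": 0,"roll": 0,"jaw": 1}]' --force 12

```text
time_s: 16.28
ee_pos: [0.6013, -0.3058, 0.0549]
eef_rot: [-3.116, 0.442, -3.075]
force: [-4.1, 2.1, 9.6]
grip_width: 0.0277
grip_force: 12.0
```

```bash
python3 ft.py; python3 go.py
```

```text
nozzle axis [0.084 0.024 0.996] 4.993362076394585 [-4.13999658  2.0972819   9.64815466] -2.553899562747018
foot est [ 0.58964315 -0.30682506  0.03054843]
foot cloud 2489 [[ 0.5701 -0.3289  0.0291]
 [ 0.6081 -0.2825  0.0378]]
t 16.3333 grasp pt [ 0.5931 -0.3058  0.0721] lean 25.4 w 0.027358728618295292
```

Call:
send_rows --rows '[{"dx": 0,"dy": 0,"dz": 0,"roll": 0,"jaw": 1},{"dx": 0,"dy": 0,"dz": 0,"roll": 0,"jaw": 1},{"dx": 0,"dy": 0,"dz": 0,"roll": 0,"jaw": 1}]' --force 3

```text
time_s: 16.58
ee_pos: [0.601, -0.3057, 0.0542]
eef_rot: [-3.116, 0.441, -3.075]
force: [-1.4, -0.0, 4.4]
grip_width: 0.0279
grip_force: 3.0
```

Call:
send_rows --rows '[{"dx": 0,"dy": 0,"dz": 0,"roll": 0,"jaw": 0.35},{"dx": 0,"dy": 0,"dz": 0,"roll": 0,"jaw": 0.2},{"dx": 0,"dy": 0,"dz": 0,"roll": 0,"jaw": 0},{"dx": 0,"dy": 0,"dz": 0,"roll": 0,"jaw": -0.1},{"dx": 0,"dy": 0,"dz": 0,"roll": 0,"jaw": -0.1},{"dx": 0,"dy": 0,"dz": 0,"roll": 0,"jaw": -0.1}]'

```text
time_s: 17.08
ee_pos: [0.6007, -0.3054, 0.0535]
eef_rot: [-3.117, 0.44, -3.075]
force: [-0.1, -0.6, -0.7]
grip_width: 0.0513
grip_force: 0.0
```

```bash
python3 ft.py; python3 go.py; python3 - <<'E'
from h import *
c=cam('wrist');Q=cloud(c).reshape(-1,3)
for z0,z1 in((.05,.078),(.09,.105)):
    m=(np.hypot(Q[:,0]-.589,Q[:,1]+.307)<.02)&(Q[:,2]>z0)&(Q[:,2]<z1); print(z0,m.sum(),np.percentile(Q[m],[2,98],axis=0).round(4) if m.sum() else '')
E
```

```text
nozzle axis [0.085 0.023 0.996] 5.080386213180098 [-0.11092531 -0.5616964  -0.74670881] -2.5538981765481403
foot est [ 0.58906033 -0.30639858  0.02919593]
foot cloud 2387 [[ 0.5694 -0.3284  0.0291]
 [ 0.6072 -0.282   0.0358]]
t 17.1333 grasp pt [ 0.5926 -0.3054  0.0708] lean 25.3 w 0.05192563333272531
0.05 1635 [[ 0.5762 -0.3187  0.0507]
 [ 0.5864 -0.2933  0.0775]]
0.09 742 [[ 0.5823 -0.3132  0.0902]
 [ 0.5917 -0.2987  0.1004]]
```

Call:
send_rows --rows '[{"dx": 0,"dy": 0,"dz": -10,"roll": 0,"jaw": -0.1},{"dx": 0,"dy": 0,"dz": -20,"roll": 0,"jaw": -0.1},{"dx": 0,"dy": 0,"dz": -30,"roll": 0,"jaw": -0.1},{"dx": 0,"dy": 0,"dz": -35,"roll": 0,"jaw": -0.1},{"dx": 0,"dy": 0,"dz": -35,"roll": 0,"jaw": -0.1},{"dx": 0,"dy": 0,"dz": 0,"roll": 0,"jaw": -0.1},{"dx": 0,"dy": 0,"dz": 0,"roll": 0,"jaw": -0.1},{"dx": 0,"dy": 0,"dz": 0,"roll": 0,"jaw": -0.1}]'

```text
time_s: 17.85
ee_pos: [0.5451, -0.3058, 0.1711]
eef_rot: [-3.117, 0.44, -3.076]
force: [-0.1, 0.0, -0.3]
grip_width: 0.0517
grip_force: 0.0
```

```bash
python3 go.py; python3 - <<'E'
from h import *
c=cam('wrist');Q=cloud(c).reshape(-1,3)
for z0,z1 in((.05,.078),(.09,.105)):
    m=(np.hypot(Q[:,0]-.589,Q[:,1]+.307)<.022)&(Q[:,2]>z0)&(Q[:,2]<z1); print(z0,m.sum(),np.percentile(Q[m],[2,98],axis=0).round(4) if m.sum() else '')
c['frame']=cv2.resize(c['frame'],(800,600));save(c,'j.png')
E
```

```text
t 17.85 grasp pt [ 0.537  -0.3059  0.1883] lean 25.3 w 0.051672848446340715
0.05 455 [[ 0.5762 -0.3188  0.0509]
 [ 0.5864 -0.2929  0.0775]]
0.09 229 [[ 0.5823 -0.3132  0.0903]
 [ 0.5932 -0.2985  0.1006]]
```

View pics/j.png

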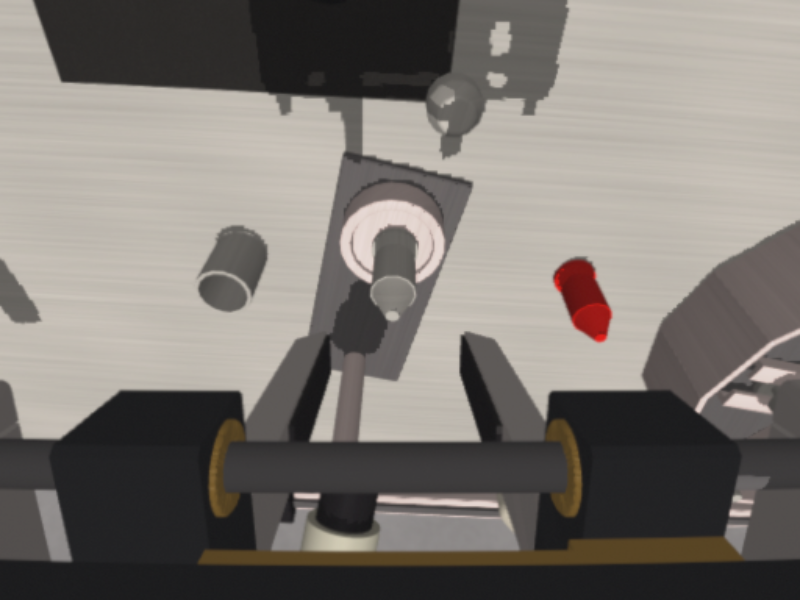

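The nozzle stands upright on the stage at (393,265), inside the rim, with the collet, tube and decoy where they were. The gripper is clear, so I'm handing in.

```bash
python3 -c "
from station import *
print(hand_in())"
```

```text
the job is handed in; nothing more can be done
None
```

The cone-topped tool is standing upright inside the rim of the scope's stage, about 3 mm off centre by camera, with the gripper open and clear; I handed the job in at about 18 s of robot time, and no verdict came back.

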